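Pack the repair-kit tray

TASK

Pack the repair kit: put the torch, the tape measure, the small roll of black tape and the spool of thread that lie about on the open worktop into the wooden tray, each lying or standing as it does now, flat on the floor of the well made for it (torch in the long well, tape measure in the shorter oblong one, tape roll in the large round one, spool upright in the small round one). The nail brush and the sink plug are not part of the kit: leave them where they are, and do not use the tools in the black tray at the back.

Things in the scene. Friction and masses are not known exactly. Their poses are not given: they have to be found in the camera images.
- torch_mid (a point): Dark grey cylindrical pocket torch lying on the worktop, 99 mm long, 33 mm thick. This point is the middle of its axis (16.5 mm above what it lies on); y runs along the torch. (Mind the wall cabinet: it hangs over the worktop to the right of y = -0.13, from x = 0.57 back; wrist and forearm must pass in front of it.)
- tape_measure: Grey tape measure with a rounded case, standing on edge: 33 mm thick (x), 72 mm long with its hook (y), 66 mm high. Origin: centre of its underside; z up.
- tape_roll: Small roll of black tape lying flat on the open worktop (not the one in the black tool tray at the back), 62 mm across, 19 mm high, with a hole in the middle (do not count on gripping in the hole: it is solid to the touch). Origin: centre of its underside; z up.
- thread_spool: Wooden spool of dark thread standing on end, 31 mm across, 48 mm high. Origin: centre of its underside; z up.
- well_torch: Insert with the LONG oblong well, 50 mm (x) by 118 mm (y): place of the torch. One of four equal fixed grey inserts, 93 x 130 x 9 mm, two by two in a low wooden tray (rim level with the inserts' tops, 13 mm above the worktop). Origin: underside of the insert below the well centre, 4 mm above the worktop; x short side, y long side, z up. Well floor 3 mm above the origin, 6 mm deep.
- well_measure: Insert with the SHORTER oblong well, 50 mm (x) by 88 mm (y): place of the tape measure. One of four equal fixed grey inserts, 93 x 130 x 9 mm, two by two in a low wooden tray (rim level with the inserts' tops, 13 mm above the worktop). Origin: underside of the insert below the well centre, 4 mm above the worktop; x short side, y long side, z up. Well floor 3 mm above the origin, 6 mm deep.
- well_tape: Insert with the LARGE round well, 82 mm across: place of the tape roll. One of four equal fixed grey inserts, 93 x 130 x 9 mm, two by two in a low wooden tray (rim level with the inserts' tops, 13 mm above the worktop). Origin: underside of the insert below the well centre, 4 mm above the worktop; x short side, y long side, z up. Well floor 3 mm above the origin, 6 mm deep.
- well_spool: Insert with the SMALL round well, 49 mm across: place of the thread spool. One of four equal fixed grey inserts, 93 x 130 x 9 mm, two by two in a low wooden tray (rim level with the inserts' tops, 13 mm above the worktop). Origin: underside of the insert below the well centre, 4 mm above the worktop; x short side, y long side, z up. Well floor 3 mm above the origin, 6 mm deep.
- nail_brush: Look-alike of the torch in size, not part of the kit: oblong white nail brush lying bristles down, 30 x 85 mm (y along it), 23 mm high. Origin: centre of its underside.
- sink_plug: Look-alike of the tape roll, not part of the kit: round black rubber sink plug with a small wire ring on top, 45 mm across, 16 mm high (29 mm with the ring). Origin: centre of its underside.

How it is judged:
At the end, for the whole second after the job is handed in: Each kit part flat on its own well's floor (within 4 mm in height), centres within 15 mm (measure 18, spool 13), upright within 0.12 rad, torch within 0.25 and measure within 0.4 rad of the well's long side; at rest. Nail brush and sink plug within 30 mm of their starts (horizontal distance between torch_mid and well_torch below 0.015 m and z of torch_mid in the frame of well_torch between 0.015 and 0.0235 m and angle between the y axis of torch_mid and the y axis of well_torch, either way round below 0.25 rad and horizontal distance between tape_measure and well_measure below 0.018 m and z of tape_measure in the frame of well_measure between -0.001 and 0.007 m and angle between each of tape_measure, tape_roll, thread_spool's own z axis and vertical below 0.12 rad and angle between the y axis of tape_measure and the y axis of well_measure, either way round below 0.4 rad and horizontal distance between tape_roll and well_tape below 0.015 m and z of tape_roll in the frame of well_tape between -0.001 and 0.007 m and horizontal distance between thread_spool and well_spool below 0.013 m and z of thread_spool in the frame of well_spool between -0.001 and 0.007 m and linear speed of each of tape_measure, tape_roll, thread_spool below 0.02 m/s and distance of each of nail_brush, sink_plug from where it was at the start of the episode below 0.03 m); the robot touches nothing.
It fails at once if the nail brush is moved by more than 30 mm (distance of nail_brush from where it was at the start of the episode above 0.03 m).
It fails at once if the sink plug is moved by more than 30 mm (distance of sink_plug from where it was at the start of the episode above 0.03 m).
It also fails if it takes over 96 s, if anything falls off the work surface, if the arm or the gripper's body presses on something with over 40 N, if the wrist force passes 120 N, or if a joint passes its speed limit or range.

ROBOT

A 6-joint arm with a two-finger parallel gripper is mounted at the origin on a cart in front of the work surface, level with it; the furniture and walls round the work are solid. World frame = base frame: x ahead of the robot, y to its left, z up, the work surface at z = 0. Lengths are in m, angles in rad, forces in N, time in s.
With the tool pointing down it reaches from about 0.25 to 0.775 m from the base axis. Payload 4 kg.
Tool frame: the origin (TCP) lies at the very end of the fingers, on their centre line; the grasp point (between the pads) lies 19 mm behind it; z points along the fingers, y is the direction in which the jaws open and shut (so a half turn about z gives the same grasp; the last joint's range is limited). The gripper opens to 94 mm and grips with 3 to 60 N. Pads are 16 mm wide; open, the fingers measure 119 mm over their backs; the gripper's body (75 mm by 177 mm) begins 78 mm behind the grasp point.
Start: joints at [-1.239, 0.087, 1.371, -0, 1.684, -0.103], TCP at [0.232, -0.499, 0.206] pointing down, gripper open.
Joint ranges: [-3.1, 3.1], [-0.76, 2.03], [0.27, 2.55], [-1.08, 4.22], [0.17, 2.65], [-2.57, 2.57]. Speed limits (rad/s): [2.79, 2.79, 3.14, 3.14, 3.14, 3.14].

INTERFACE

Orientations are given as [roll, pitch, yaw] about the fixed x, y, z axes, in that order (R = Rz(yaw) Ry(pitch) Rx(roll)).
In Python, from bench import robot, snapshot, models gives the robot as it stands.
- The arm moves only by the tool arm_command, never from a script. Its argument "commands" is text: rows parted by semicolons, each of 7 numbers parted by spaces: the shift along the tool's x, y, z in mm, then the turn, a rotation vector about the tool's x, y, z in degrees, then the opening, from 0 (shut) to 1 (fully open). In form: tx ty tz rx ry rz hand; .... A call has 1 to 12 rows; each row shifts and turns the pose as measured when the row begins, along the tool's axes as they then stand; what a row does not reach is not made up. A row lasts 1/8 s, in which the tool goes at most 62.5 mm and 10.7 degrees, less where a joint would pass 70% of its speed; a pose out of reach is approached as far as the arm can. A call is refused whole if a number of a shift passes 62.5 or a number of a turn 10.7, either way. A call with a gripper value outside its range is refused whole. The fingers move at their own pace and stop on an object; the grip force is fixed at half the most. Time passes only in rows, so rows that do not move let the fingers close. It gives the time, the measured TCP pose, the force and the opening at its end, in the units of the state.
- robot.get_obs(): the state, without advancing time (a new reading comes with each control period).
- snapshot(name): name is "scene" or "top" or "wrist"; returns a dict with "img" (384x512x3 uint8, blue, green, red), "camera_matrix" (3x3 intrinsics, pixels), "origin" and "rotation" of the camera in the world. Camera axes: x right, y down, z forward; pixel columns grow to the right and rows downward; lengths in m; the calibration is good to about 2 mm. The wrist camera is an equidistant fisheye: a pixel r from the principal point sees the ray r / f radians off the axis. A picture is of the moment at which its call begins. There is no depth.
- robot.close_job(): hands the job in, once; it reports no verdict.
Trained networks look in a picture, given as the dict that the camera call returned (one of the last four; its "shot" number tells which), for a name from the list of things; names that differ only in an ending like _2 or _b are one class to them, and where a whole thing is asked for, a point or a joint stands for the part that bears it (a point fixed in the world has none). Each returns a list of dicts, best first, with "conf" (0 to 1); they miss things now and then, are a little off and sometimes report something else, mostly with a low value. They report only what shows in the picture. A call takes as long as a camera call.
- models.spot_in(query, picture): "bbox" ([left, top, width, height] as shares, 0 to 1, of the picture: columns of its width, rows of its height, round what is visible of it).
- models.tip_of(query, picture): "centre" ([column, row] as shares, 0 to 1, of the picture: columns of its width, rows of its height: a listed point, or the origin of a listed thing).
The state is a dict: "time": time; "joint_positions": joint angles; "qvel": joint speeds; "joint_torque": joint torques, N m; "tool_pos": TCP position; "ee_rot": TCP orientation; "wrist_force": force on the tool from outside, world axes, zero at the start; "wrist_torque": the same for the moment, N m; "width": finger opening in m.
Only numpy, scipy, OpenCV 4.12 (cv2) and the standard library are available. Lean on these libraries where they do the work, as an engineer would, in place of code of your own. Each camera call takes 0.05 s, during which the arm holds its last target. There are 200 camera calls.

## Working session

There is one attempt and no reset: what is moved stays moved. The work goes in short steps, Python scripts to look and compute and a tool call to move; the robot and the scene stay as the last step left them, time stands still between calls to the robot, and variables do not carry over. Pictures are saved under pics/ and viewed, about 12 in all and at most 16, crops included, and the job is handed in when it is done.

Besides the shell and the picture viewer there is one more tool, called after "Emit:" by a JSON object that holds its "api" and its "payload", one argument or row to a line. arm_command: Moves the arm, as the interface text tells. Its arguments: {"type":"object","properties":{"commands":{"type":"string"}},"required":["commands"]}

```bash
mkdir -p pics
cat > h.py <<'E'
import numpy as np, cv2
from bench import robot, snapshot, models
from scipy.spatial.transform import Rotation as R
def ray(p,u,v,fish=False):
    K=np.array(p["camera_matrix"]); a=(u-K[0,2])/K[0,0]; b=(v-K[1,2])/K[1,1]
    if fish:
        t=np.hypot(a,b); d=np.array([a/t*np.sin(t),b/t*np.sin(t),np.cos(t)]) if t>1e-9 else np.array([0,0,1.])
    else: d=np.array([a,b,1.])
    return np.array(p["origin"]), np.array(p["rotation"])@d
def onz(p,u,v,z,fish=False):
    o,d=ray(p,u,v,fish); return o+d*(z-o[2])/d[2]
def pix(p,X):
    c=np.array(p["rotation"]).T@(np.array(X)-np.array(p["origin"])); K=np.array(p["camera_matrix"])
    return K[:2,:2]@(c[:2]/c[2])+K[:2,2]
Z=dict(torch_mid=.0165,tape_measure=0,tape_roll=0,thread_spool=0,well_torch=.004,well_measure=.004,well_tape=.004,well_spool=.004,nail_brush=0,sink_plug=0)
def find(p,fish=False,names=Z):
    for n in names:
        for d in models.tip_of(n,p)[:2]:
            u,v=d["centre"][0]*512,d["centre"][1]*384
            print(n,round(d["conf"],2),np.round([u,v]),np.round(onz(p,u,v,Z[n],fish)[:2],4))
def save(p,n,s=1.5): cv2.imwrite("pics/"+n,cv2.resize(p["img"],None,fx=s,fy=s,interpolation=cv2.INTER_CUBIC))
E
python3 - <<'E'
from h import *
for c in("scene","top"):
    p=snapshot(c); save(p,c+"1.png"); print(c,np.round(p["origin"],3)); find(p)
print(robot.get_obs())
E
```

```text
scene [-0.018  0.088  1.   ]Traceback (most recent call last):
  File "<stdin>", line 3, in <module>
  File "h.py", line 20, in find
    print(n,round(d["conf"],2),np.round([u,v]),np.round(onz(p,u,v,Z[n],fish)[:2],4))
                                                        ~~~^^^^^^^^^^^^^^^^^
  File "h.py", line 11, in onz
    o,d=ray(p,u,v,fish); return o+d*(z-o[2])/d[2]
                                             ~^^^
IndexError: invalid index to scalar variable.
```

Run:
```python
from h import *
for c in("scene","top","wrist"):
    p=snapshot(c); print({k:v for k,v in p.items() if k!="img"})
print(robot.get_obs())
```

```text
{'camera_matrix': array([[377.29743262,   0.        , 255.12954272],
       [  0.        , 377.29743262, 188.29413742],
       [  0.        ,   0.        ,   1.        ]]), 'origin': array([-0.01826435,  0.08789752,  0.99998957]), 'rotation': array([-2.64574690e+00,  2.65419239e-04, -1.76883685e+00]), 'shot': 2}
{'camera_matrix': array([[348.77285808,   0.        , 257.65426382],
       [  0.        , 348.77285808, 194.31063259],
       [  0.        ,   0.        ,   1.        ]]), 'origin': array([ 0.36392746, -0.00570524,  0.97896184]), 'rotation': array([-2.98855008, -0.00843065, -1.57504994]), 'shot': 3}
{'camera_matrix': array([[297.31863964,   0.        , 252.9130418 ],
       [  0.        , 297.31863964, 191.97118491],
       [  0.        ,   0.        ,   1.        ]]), 'origin': array([ 0.30466172, -0.46425035,  0.38335037]), 'rotation': array([ 2.86031329e+00, -3.87750956e-04, -1.13462073e+00]), 'shot': 4}
{'time': 0.3, 'joint_positions': array([-1.23907797e+00,  8.74389481e-02,  1.37122723e+00, -3.94101749e-05,
        1.68360715e+00, -1.03109473e-01]), 'qvel': array([-4.56391464e-04, -1.33756878e-03, -3.80571326e-03,  2.09748807e-05,
       -3.91814398e-04, -9.79774978e-04]), 'joint_torque': array([-8.28333832e-04, -3.39592910e+01, -3.02076852e+01,  7.14936038e-02,
        2.78524967e-02, -8.70987787e-05]), 'tool_pos': array([ 0.23160952, -0.49865742,  0.20510743]), 'ee_rot': array([-3.14091157e+00, -3.11046973e-05,  4.34823399e-01]), 'wrist_force': array([ 0.1539408 , -0.84926078, -0.89951328]), 'wrist_torque': array([-0.03425931, -0.01817203,  0.03256581]), 'width': 0.09407992182475931}
```

Rotation is given as rpy.

```bash
sed -i 's/np.array(p\["rotation"\])/R.from_euler("xyz",p["rotation"]).as_matrix()/' h.py
python3 - <<'E'
from h import *
for c in("scene","top"):
    p=snapshot(c); save(p,c+"1.png"); print(c); find(p)
E
```

```text
scene
well_torch 0.61 [187. 223.] [0.4389 0.1947]
well_torch 0.19 [142. 238.] [0.4168 0.3239]
well_measure 0.6 [142. 237.] [0.4198 0.325 ]
well_tape 0.93 [178. 193.] [0.538  0.2108]
well_spool 0.84 [134. 208.] [0.5145 0.3429]
nail_brush 0.63 [373. 199.] [ 0.4063 -0.3538]
top
torch_mid 0.7 [249. 228.] [0.4176 0.0087]
torch_mid 0.63 [179. 217.] [0.4488 0.2034]
tape_measure 0.73 [348. 224.] [ 0.4286 -0.2678]
tape_measure 0.2 [250. 230.] [0.4154 0.0083]
tape_roll 0.72 [297. 226.] [ 0.4247 -0.1251]
thread_spool 0.62 [291. 182.] [ 0.5505 -0.1111]
well_torch 0.92 [184. 220.] [0.4426 0.1914]
well_measure 0.63 [135. 227.] [0.4222 0.3281]
well_tape 0.62 [176. 187.] [0.5368 0.2168]
well_spool 0.62 [128. 193.] [0.52   0.3516]
nail_brush 0.73 [379. 227.] [ 0.4211 -0.3549]
sink_plug 0.76 [249. 182.] [0.5519 0.0113]
sink_plug 0.56 [293. 182.] [ 0.5502 -0.1164]
```

View pics/scene1.png

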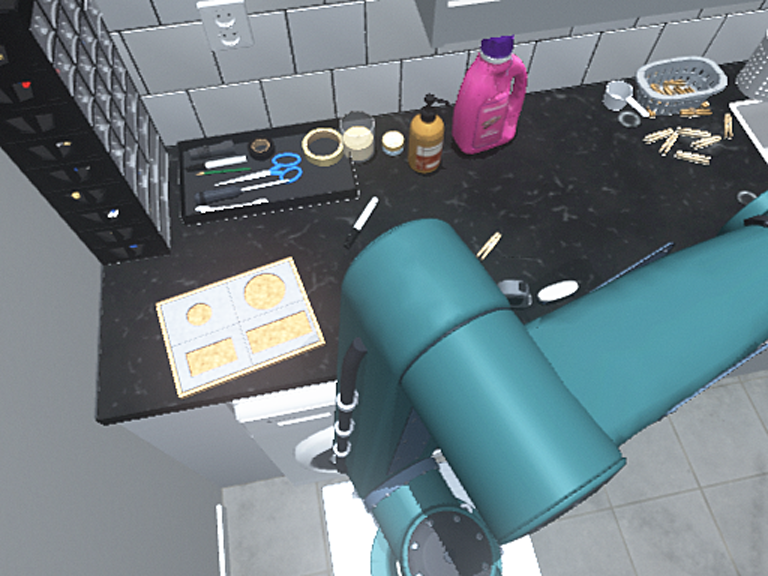

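View pics/top1.png

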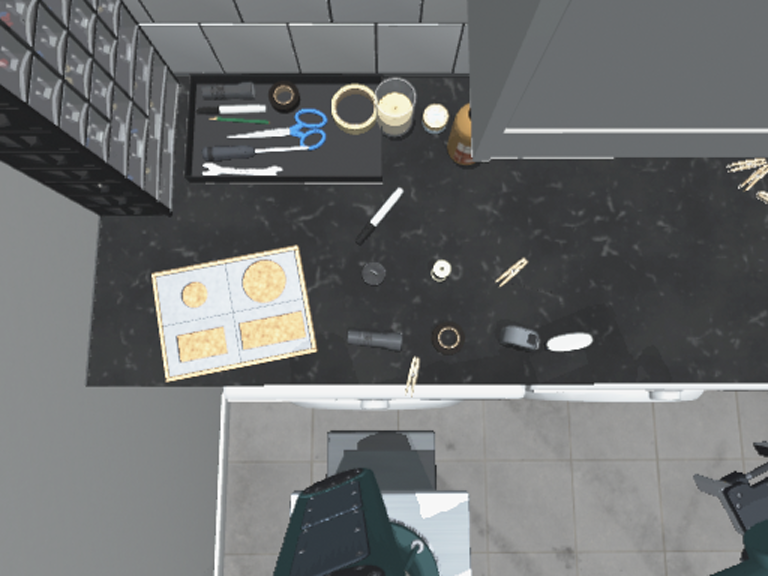

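Run:
```python
from h import *
p=snapshot("top"); im=p["img"].astype(int)
m=((im[...,2]-im[...,0])>35).astype(np.uint8); m[:, 215:]=0; m[:160]=0; m[260:]=0
m=cv2.morphologyEx(m,cv2.MORPH_OPEN,np.ones((3,3)))
n,l,s,c=cv2.connectedComponentsWithStats(m)
P={}
for i in range(1,n):
    if s[i,4]>80:
        q=onz(p,*c[i],.007); print(s[i],c[i],q)
        cn=cv2.findContours((l==i).astype(np.uint8),0,1)[0][0]
        g=np.array([onz(p,*x[0],.007)[:2] for x in cn],np.float32)
        r=cv2.minAreaRect(g*1000); print(r)
A=np.array([[-.0465,-.065],[-.0465,.065],[.0465,-.065],[.0465,.065]])
B=np.array([[.4426,.1914],[.4222,.3281],[.5368,.2168],[.52,.3516]])
b=B-B.mean(0); H=A.T@b; t=np.arctan2(H[0,1]-H[1,0],H[0,0]+H[1,1]); c,s=np.cos(t),np.sin(t)
print("yaw",t,B.mean(0)); print(A@np.array([[c,s],[-s,c]])+B.mean(0))
cv2.imwrite("pics/crop.png",cv2.resize(p["img"][165:250,220:410],None,fx=4,fy=4,interpolation=cv2.INTER_CUBIC))
```

```text
[162 173  29  29 638] [175.78840125 187.04702194] [0.53525259 0.21651195 0.007     ]
((535.3472290039062, 216.72134399414062), (78.46900939941406, 79.38773345947266), 63.42292404174805)
[122 188  16  17 222] [129.34234234 196.06306306] [0.50990434 0.34590693 0.007     ]
((510.1610107421875, 345.50244140625), (45.939453125, 42.00464630126953), 2.76657772064209)
[160 208  44  25 754] [181.31432361 219.74137931] [0.44282857 0.1982557  0.007     ]
((443.0240783691406, 198.0225830078125), (49.54712677001953, 116.81654357910156), 11.148247718811035)
[119 218  32  23 562] [134.39857651 229.1227758 ] [0.41729845 0.3271693  0.007     ]
((417.658203125, 327.2243347167969), (49.73413848876953, 86.23252868652344), 11.148130416870117)
[111 245  37   9 111] [129.         249.16216216] [0.36253628 0.33923211 0.007     ]
((362.5067443847656, 339.0598449707031), (8.404213905334473, 99.63142395019531), 10.396968841552734)
yaw 0.17474722170004836 [0.4804   0.271975]
[[0.44590902 0.19988046]
 [0.42330732 0.32790063]
 [0.53749268 0.21604937]
 [0.51489098 0.34406954]]
```

View pics/crop.png

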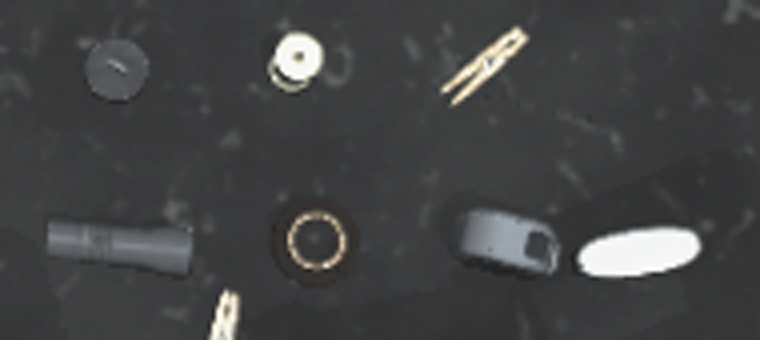

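```bash
cat >> h.py <<'E'
def plan(x,y,z,yawdeg,hand=1.,n=None):
    s=robot.get_obs(); T=np.array([x,y,z]); P=s["tool_pos"]; Rm=R.from_euler("xyz",s["ee_rot"])
    y0=np.degrees(s["ee_rot"][2]); dy=(yawdeg-y0+180)%360-180
    Rt=R.from_euler("xyz",[np.pi,0,np.radians(yawdeg)])
    rv=np.degrees((Rm.inv()*Rt).as_rotvec()); D=T-P
    n=n or int(np.ceil(max(np.linalg.norm(D)/.055,np.abs(rv).max()/9,1)))
    out=[]
    for i in range(n):
        Ri=Rm*R.from_rotvec(np.radians(rv)*i/n); t=Ri.inv().apply(D/n)*1000
        out.append(" ".join("%.0f"%v for v in t)+" "+" ".join("%.1f"%v for v in rv/n)+" %g"%hand)
    print(np.round(P,4),np.round(np.degrees(s["ee_rot"]),1),"t",round(s["time"],1),"w",round(s["width"],4),"F",np.round(s["wrist_force"],1),n,"rows"); print("; ".join(out))
E
python3 - <<'E'
from h import *
p=snapshot("top")
for n,u,v,z in(("spool",298,57,.048),("torch",120,246,.025),("roll",316,241,.019),("measure top",505,235,.066)):
    print(n,onz(p,u/4+220,v/4+165,z)[:2])
plan(.40,-.27,.2,73)
E
```

```text
spool [ 0.54867318 -0.11461985]
torch [0.42224648 0.00688788]
roll [ 0.42553913 -0.12777471]
measure top [ 0.42598587 -0.24582003]
[ 0.2317 -0.4989  0.2055] [180.    0.   24.9] t 1.5 w 0.0938 F [-0.4 -0.2 -0.2] 6 rows
42 -23 1 0.0 0.0 -8.0 1; 44 -17 1 0.0 0.0 -8.0 1; 46 -10 1 0.0 0.0 -8.0 1; 47 -4 1 0.0 0.0 -8.0 1; 47 3 1 0.0 0.0 -8.0 1; 46 9 1 0.0 0.0 -8.0 1
```

Emit:
{"api": "arm_command", "payload": {
  "commands": "42 -23 0 0 0 -8 1; 44 -17 0 0 0 -8 1; 46 -10 0 0 0 -8 1; 47 -4 0 0 0 -8 1; 47 3 0 0 0 -8 1; 46 9 0 0 0 -8 1; 0 0 0 0 0 0 1"
}}

```text
time: 2.38
tool_pos: [0.402, -0.2632, 0.2054]
ee_rot: [3.139, 0.0, 1.298]
wrist_force: [-0.9, -0.4, -0.1]
width: 0.0938
```

Run:
```python
from h import *
plan(.42,-.26,.2,73)
p=snapshot("wrist"); save(p,"w1.png"); print(p["origin"],p["rotation"]); find(p,True,["tape_measure","nail_brush","tape_roll","thread_spool"])
```

```text
[ 0.402  -0.2632  0.2054] [179.9   0.   74.3] t 2.4 w 0.0938 F [-0.9 -0.4 -0.1] 1 rows
8 16 5 0.1 0.0 1.3 1
[ 0.42316075 -0.18482166  0.38380359] [ 2.85927207e+00 -2.30331970e-03 -2.71928555e-01]
tape_measure 0.78 [268. 163.] [ 0.4239 -0.259 ]
nail_brush 0.66 [278. 222.] [ 0.4155 -0.3432]
tape_roll 0.87 [240.  66.] [ 0.4234 -0.1274]
thread_spool 0.8 [332.  33.] [ 0.5506 -0.1118]
```

View pics/w1.png

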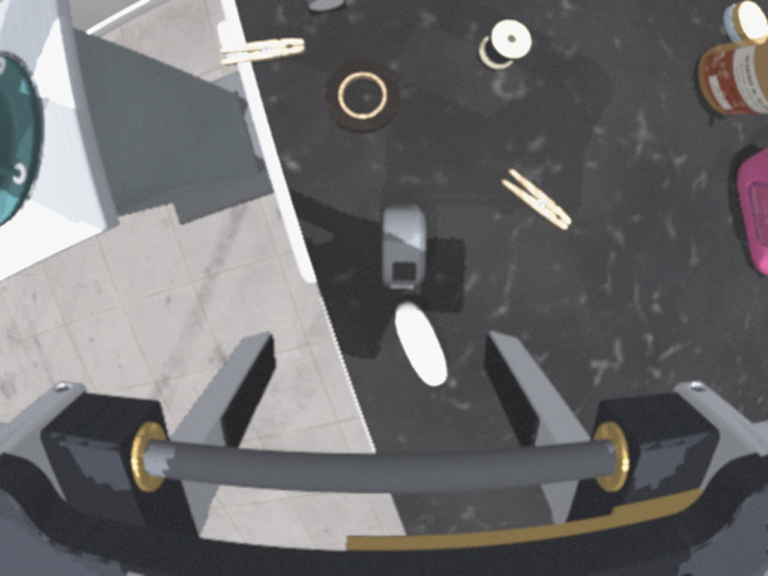

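Emit:
{"api": "arm_command", "payload": {
  "commands": "10 20 30 0.1 0 0 1; 0 0 50 0 0 0 1; 0 0 50 0 0 0 1; 0 0 40 0 0 0 1; 0 0 10 0 0 0 1; 0 0 0 0 0 0 0; 0 0 0 0 0 0 0; 0 0 0 0 0 0 0; 0 0 0 0 0 0 0; 0 0 0 0 0 0 0"
}}

```text
time: 3.88
tool_pos: [0.424, -0.2746, 0.0288]
ee_rot: [3.127, 0.009, 1.273]
wrist_force: [-0.1, 0.4, -0.3]
width: 0.0471
```

Emit:
{"api": "arm_command", "payload": {
  "commands": "0 0 0 0 0 0 0; 0 0 0 0 0 0 0; 0 0 0 0 0 0 0"
}}

```text
time: 4.25
tool_pos: [0.4235, -0.2746, 0.0292]
ee_rot: [3.128, 0.009, 1.274]
wrist_force: [0.1, -0.3, 0.9]
width: 0.0321
```

Run:
```python
from h import *
plan(.4175,.327,.2,101,0)
p=snapshot("wrist"); save(p,"w2.png");find(p,True,["tape_measure","nail_brush"])
```

```text
[ 0.4235 -0.2746  0.0292] [179.2   0.5  73. ] t 4.2 w 0.0321 F [ 0.1 -0.3  0.9] 12 rows
48 -15 -15 0.1 0.1 -2.3 0; 48 -13 -15 0.1 0.1 -2.3 0; 49 -11 -15 0.1 0.1 -2.3 0; 49 -9 -15 0.1 0.1 -2.3 0; 50 -7 -15 0.1 0.1 -2.3 0; 50 -5 -15 0.1 0.1 -2.3 0; 50 -3 -15 0.1 0.1 -2.3 0; 50 -1 -14 0.1 0.1 -2.3 0; 50 1 -14 0.1 0.1 -2.3 0; 50 3 -14 0.1 0.1 -2.3 0; 50 5 -14 0.1 0.1 -2.3 0; 50 7 -14 0.1 0.1 -2.3 0
tape_measure 0.8 [250. 196.] [ 0.4267 -0.2568]
nail_brush 0.55 [269. 294.] [ 0.4161 -0.3457]
```

View pics/w2.png

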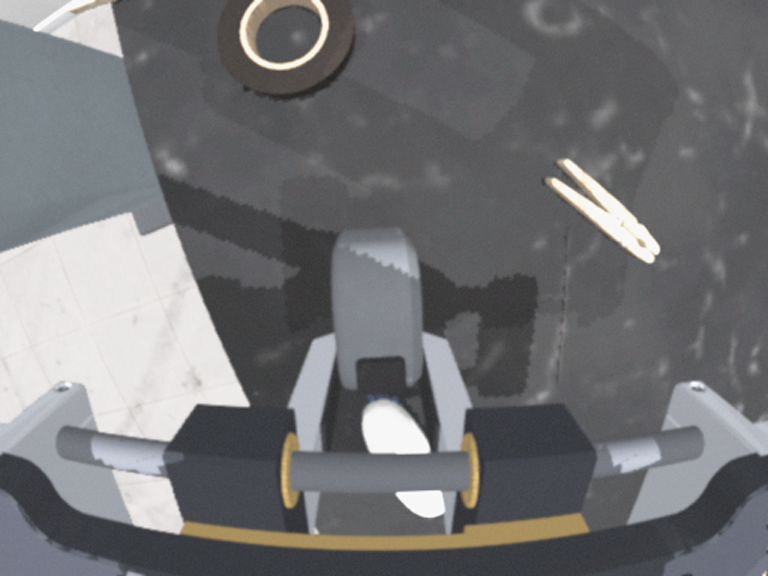

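Emit:
{"api": "arm_command", "payload": {
  "commands": "0 0 0 0.8 0 -1 0.5; 0 0 0 0 0 0 0.5; 0 0 0 0 0 0 0.5; 17 0 0 0 0 0 0.5; 0 0 0 0 0 0 0.5"
}}

```text
time: 5.03
tool_pos: [0.4289, -0.2567, 0.0286]
ee_rot: [-3.141, 0.008, 1.292]
wrist_force: [0.2, 0.7, 0.4]
width: 0.0469
```

Emit:
{"api": "arm_command", "payload": {
  "commands": "0 0 0 0 0 0 0; 0 0 0 0 0 0 0; 0 0 0 0 0 0 0; 0 0 0 0 0 0 0; 0 0 0 0 0 0 0; 0 0 -30 0 0 0 0; 0 0 -50 0 0 0 0; 0 0 -50 0 0 0 0; 0 0 0 0 0 0 0"
}}

```text
time: 6.15
tool_pos: [0.4279, -0.255, 0.159]
ee_rot: [-3.135, 0.007, 1.292]
wrist_force: [0.4, 0.6, -2.9]
width: 0.0321
```

Run:
```python
from h import *
plan(.4175,.327,.12,101,0)
```

```text
[ 0.4279 -0.255   0.159 ] [-179.6    0.4   74. ] t 6.2 w 0.0321 F [ 0.4  0.6 -2.9] 11 rows
51 -15 3 -0.0 0.0 -2.5 0; 51 -13 3 -0.0 0.0 -2.5 0; 52 -11 3 -0.0 0.0 -2.5 0; 52 -9 3 -0.0 0.0 -2.5 0; 53 -7 3 -0.0 0.0 -2.5 0; 53 -4 3 -0.0 0.0 -2.5 0; 53 -2 3 -0.0 0.0 -2.5 0; 53 0 3 -0.0 0.0 -2.5 0; 53 2 3 -0.0 0.0 -2.5 0; 53 5 3 -0.0 0.0 -2.5 0; 52 7 4 -0.0 0.0 -2.5 0
```

Emit:
{"api": "arm_command", "payload": {
  "commands": "51 -15 2 0 0 -2.5 0; 51 -13 2 0 0 -2.5 0; 52 -11 2 0 0 -2.5 0; 52 -9 2 0 0 -2.5 0; 53 -7 2 0 0 -2.5 0; 53 -4 2 0 0 -2.5 0; 53 -2 2 0 0 -2.5 0; 53 0 2 0 0 -2.5 0; 53 2 2 0 0 -2.5 0; 53 5 2 0 0 -2.5 0; 52 7 2 0 0 -2.5 0; 0 0 0 0 0 0 0"
}}

```text
time: 7.65
tool_pos: [0.4009, 0.3419, 0.106]
ee_rot: [-3.098, 0.002, 1.782]
wrist_force: [0.1, -1.8, -1.6]
width: 0.0321
```

Run:
```python
from h import *
plan(.4175,.327,.12,101,0)
p=snapshot("wrist"); save(p,"w3.png");find(p,True,[n for n in Z if "well" in n]+["tape_measure"])
```

```text
[0.4009 0.3419 0.106 ] [-1.775e+02  1.000e-01  1.021e+02] t 7.7 w 0.0321 F [ 0.1 -1.8 -1.6] 1 rows
-18 12 -15 -2.5 0.2 1.1 0
well_torch 0.62 [265. 312.] [0.4418 0.1998]
well_measure 0.67 [269. 207.] [0.4154 0.3295]
well_spool 0.89 [359. 212.] [0.5083 0.3438]
tape_measure 0.72 [254. 224.] [0.4047 0.3066]
```

View pics/w3.png

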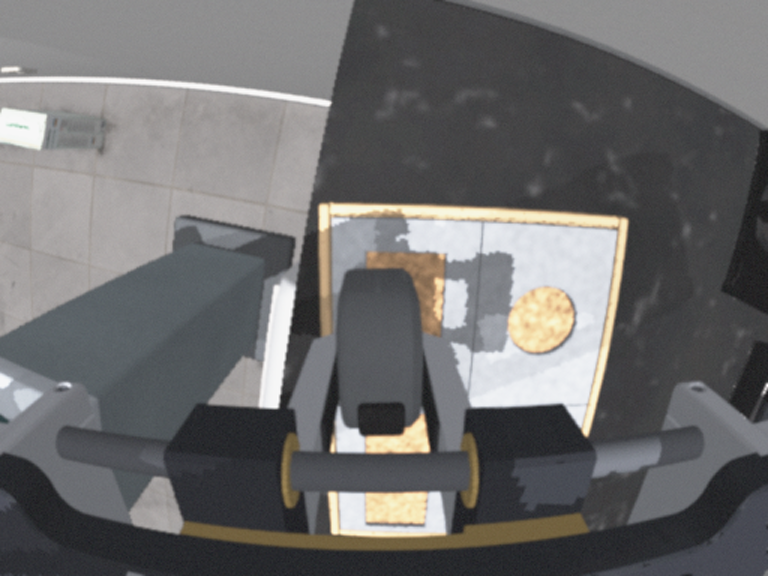

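Emit:
{"api": "arm_command", "payload": {
  "commands": "-18 11 0 -2.5 0.2 1.1 0; 0 0 0 0 0 0 0"
}}

```text
time: 8.2
tool_pos: [0.4186, 0.3211, 0.1093]
ee_rot: [3.135, -0.002, 1.752]
wrist_force: [-0.3, 0.2, -1.4]
width: 0.0322
```

Run:
```python
from h import *
plan(.4165,.328,.036,101,0)
```

```text
[0.4186 0.3211 0.1093] [ 1.796e+02 -1.000e-01  1.004e+02] t 8.2 w 0.0322 F [-0.3  0.2 -1.4] 2 rows
4 -1 37 0.2 -0.1 -0.3 0; 4 -0 37 0.2 -0.1 -0.3 0
```

Emit:
{"api": "arm_command", "payload": {
  "commands": "7 -2 10 0.4 0 0 0; 0 0 30 0 0 0 0; 0 0 15 0 0 0 0; 0 0 8 0 0 0 0; 0 0 4 0 0 0 0; 0 0 0 0 0 0 0"
}}

```text
time: 8.95
tool_pos: [0.415, 0.3301, 0.0407]
ee_rot: [-3.141, -0.005, 1.751]
wrist_force: [-0.4, 0.3, -1.4]
width: 0.0323
```

Emit:
{"api": "arm_command", "payload": {
  "commands": "0 -2 3 0 0 0 0; 0 0 2 0 0 0 0; 0 0 0 0 0 0 0"
}}

```text
time: 9.32
tool_pos: [0.4139, 0.3305, 0.037]
ee_rot: [3.139, -0.007, 1.751]
wrist_force: [-0.0, 1.2, -1.5]
width: 0.032
```

Emit:
{"api": "arm_command", "payload": {
  "commands": "0 2 1 0 0 0 0; 0 0 1 0 0 0 0; 0 0 0 0 0 0 0.6; 0 0 0 0 0 0 0.6; 0 0 0 0 0 0 0.6; 0 0 -20 0 0 0 0.6; 0 0 -50 0 0 0 1; 0 0 -40 0 0 0 1; 0 0 0 0 0 0 1"
}}

```text
time: 10.45
tool_pos: [0.4162, 0.3302, 0.1487]
ee_rot: [3.138, -0.007, 1.751]
wrist_force: [0.6, 0.2, -0.6]
width: 0.0831
```

Run:
```python
from h import *
p=snapshot("wrist"); find(p,True,["well_measure","tape_measure","well_spool","well_tape","well_torch"])
p=snapshot("top"); find(p,False,["torch_mid"]); cv2.imwrite("pics/t2.png",cv2.resize(p["img"][165:260,95:295],None,fx=4,fy=4,interpolation=cv2.INTER_CUBIC))
plan(.419,-.01,.15,85,1)
```

```text
tape_measure 0.73 [253. 182.] [0.4164 0.33  ]
well_spool 0.92 [333. 184.] [0.5073 0.3453]
well_tape 0.77 [322. 279.] [0.5287 0.2192]
well_torch 0.94 [253. 284.] [0.4411 0.1984]
torch_mid 0.62 [249. 228.] [0.4186 0.0092]
[0.4136 0.3285 0.1431] [-179.6   -0.2  100.3] t 10.8 w 0.0938 F [0.2 0.4 0. ] 7 rows
-48 -8 -1 -0.1 -0.0 2.2 1; -48 -6 -1 -0.1 -0.0 2.2 1; -48 -4 -1 -0.1 -0.0 2.2 1; -48 -2 -1 -0.1 -0.0 2.2 1; -48 -1 -1 -0.1 -0.0 2.2 1; -48 1 -1 -0.1 -0.0 2.2 1; -48 3 -1 -0.1 -0.0 2.2 1
```

View pics/t2.png

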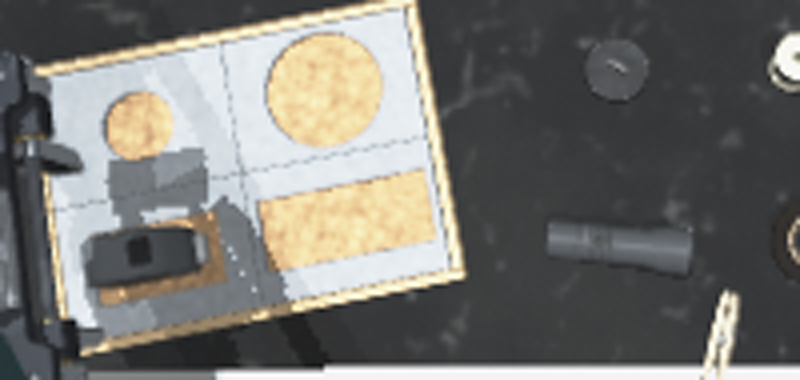

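Emit:
{"api": "arm_command", "payload": {
  "commands": "-48 -8 0 0 0 2.2 1; -46 -5 0 0 0 2.2 1; -46 -4 0 0 0 2.2 1; -46 -2 0 0 0 2.2 1; -46 0 0 0 0 2.2 1; -46 2 0 0 0 2.2 1; -46 4 0 0 0 2.2 1; 0 0 0 0 0 0 1"
}}

```text
time: 11.85
tool_pos: [0.4193, -0.0061, 0.1374]
ee_rot: [-3.128, 0.002, 1.476]
wrist_force: [-0.3, 1.2, 0.3]
width: 0.0943
```

Run:
```python
from h import *
p=snapshot("wrist"); save(p,"w4.png");find(p,True,["torch_mid","sink_plug"])
plan(.42,.008,.01,85,1)
```

```text
torch_mid 0.58 [255. 172.] [0.4214 0.0096]
sink_plug 0.73 [366. 158.] [0.5462 0.0113]
[ 0.4194 -0.0031  0.1376] [-179.2    0.    84.9] t 12.0 w 0.0941 F [-0.6  0.5  1.1] 3 rows
4 0 43 -0.3 0.0 -0.0 1; 4 0 43 -0.3 0.0 -0.0 1; 4 0 43 -0.3 0.0 -0.0 1
```

View pics/w4.png

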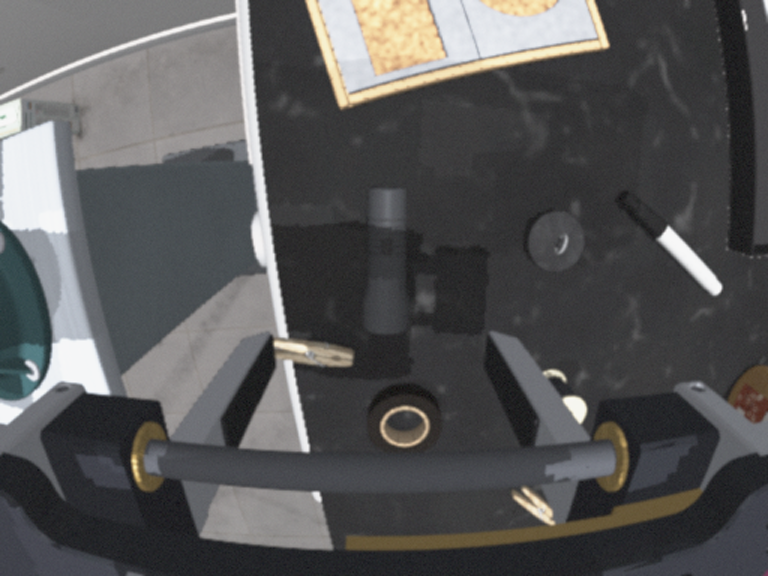

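Emit:
{"api": "arm_command", "payload": {
  "commands": "12 1 20 -0.8 0 0 0.7; 0 0 0 0 0 0 0.7; 0 0 50 0 0 0 0.7; 0 0 40 0 0 0 0.7; 0 0 10 0 0 0 0.7; 0 0 0 0 0 0 0.7"
}}

```text
time: 12.75
tool_pos: [0.4254, 0.0139, 0.0197]
ee_rot: [3.133, 0.0, 1.494]
wrist_force: [0.0, -0.0, 0.2]
width: 0.066
```

Run:
```python
from h import *
plan(.421,.0085,.01,85,1)
```

```text
[0.4254 0.0139 0.0197] [179.5   0.   85.6] t 12.8 w 0.066 F [ 0.  -0.   0.2] 1 rows
-6 -4 10 0.5 0.0 0.6 1
```

Emit:
{"api": "arm_command", "payload": {
  "commands": "-5 -3 7 0.4 0 0.5 0.7; 0 0 2 0 0 0 0.7; 0 0 0 0 0 0 0; 0 0 0 0 0 0 0; 0 0 0 0 0 0 0; 0 0 0 0 0 0 0; 0 0 0 0 0 0 0; 0 0 0 0 0 0 0"
}}

```text
time: 13.75
tool_pos: [0.4258, 0.0083, 0.015]
ee_rot: [3.131, 0.001, 1.485]
wrist_force: [-0.5, 0.6, -0.3]
width: 0.0323
```

Emit:
{"api": "arm_command", "payload": {
  "commands": "0 0 0 0.5 0 0 0.5; 0 0 0 0 0 0 0.5; 0 -2 6 0 0 0 0.5; 0 0 2 0 0 0 0.5; 0 0 0 0 0 0 0.5"
}}

```text
time: 14.38
tool_pos: [0.4234, 0.0086, 0.0061]
ee_rot: [3.141, 0.001, 1.485]
wrist_force: [-0.6, 1.1, 0.1]
width: 0.0474
```

Emit:
{"api": "arm_command", "payload": {
  "commands": "0 0 -3 0 0 0 0; 0 0 0 0 0 0 0; 0 0 0 0 0 0 0; 0 0 0 0 0 0 0; 0 0 0 0 0 0 0"
}}

```text
time: 15.0
tool_pos: [0.4237, 0.0086, 0.0095]
ee_rot: [3.14, 0.001, 1.485]
wrist_force: [-1.2, 0.5, -0.2]
width: 0.0321
```

Gripped at z=0.0095. Lift and carry to the long well.

Emit:
{"api": "arm_command", "payload": {
  "commands": "0 0 -20 0 0 0 0; 0 0 -40 0 0 0 0; 0 0 -20 0 0 0 0; 0 0 0 0 0 0 0"
}}

```text
time: 15.5
tool_pos: [0.4217, 0.0088, 0.0896]
ee_rot: [-3.137, 0.0, 1.485]
wrist_force: [0.0, 0.5, -2.0]
width: 0.0323
```

Run:
```python
from h import *
plan(.442,.1985,.085,101,0,5)
```

```text
[0.4217 0.0088 0.0896] [-179.8    0.    85.1] t 15.5 w 0.0323 F [ 0.   0.5 -2. ] 5 rows
38 1 1 -0.0 -0.0 -3.2 0; 38 3 1 -0.0 -0.0 -3.2 0; 38 5 1 -0.0 -0.0 -3.2 0; 37 7 1 -0.0 -0.0 -3.2 0; 37 9 1 -0.0 -0.0 -3.2 0
```

Emit:
{"api": "arm_command", "payload": {
  "commands": "38 1 0 0 0 -3.2 0; 38 3 0 0 0 -3.2 0; 38 5 0 0 0 -3.2 0; 37 7 0 0 0 -3.2 0; 33 9 0 0 0 -3.2 0; 0 0 0 0 0 0 0; 0 0 0 0 0 0 0"
}}

```text
time: 16.38
tool_pos: [0.4372, 0.197, 0.0787]
ee_rot: [-3.122, 0.001, 1.77]
wrist_force: [-0.1, -0.3, -1.5]
width: 0.032
```

Run:
```python
from h import *
plan(.442,.1985,.03,101,0)
p=snapshot("wrist"); save(p,"w5.png");find(p,True,["well_torch","torch_mid","tape_measure","well_spool","well_tape"])
```

```text
[0.4372 0.197  0.0787] [-1.789e+02  1.000e-01  1.014e+02] t 16.4 w 0.032 F [-0.1 -0.3 -1.5] 1 rows
1 6 49 -1.1 0.1 0.4 0
torch_mid 0.62 [250. 240.] [0.4397 0.1635]
tape_measure 0.94 [259.  47.] [0.414  0.3298]
well_spool 0.82 [369.  57.] [0.5082 0.345 ]
well_tape 0.87 [359. 203.] [0.5326 0.214 ]
well_tape 0.43 [248. 239.] [0.4383 0.1584]
```

View pics/w5.png

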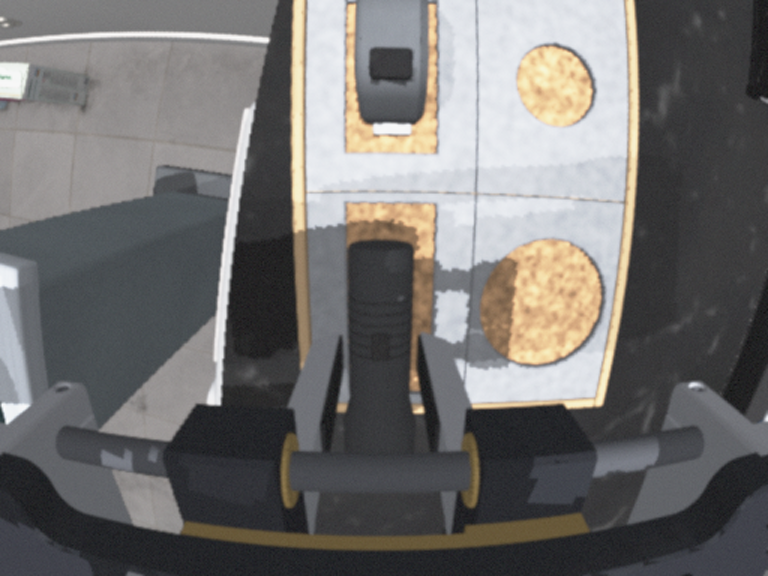

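Run:
```python
from h import *
p=snapshot("wrist"); 
for d in models.tip_of("torch_mid",p)[:2]: print(d["conf"],onz(p,d["centre"][0]*512,d["centre"][1]*384,.085,True))
print(onz(p,268/1.5+0,0,.1,True)) if 0 else None
for u,v in((380,245),(346,203),(436,203)): print(onz(p,u/1.5,v/1.5,.0857 if u==380 else .012,True)[:2])
plan(.442,.1985,.03,101,0)
```

```text
0.62 [0.43836554 0.19405587 0.085     ]
[0.42876201 0.24487537]
[0.40718225 0.25059666]
[0.45597261 0.26070254]
[0.4382 0.1972 0.0803] [-179.     0.   101.4] t 16.8 w 0.0322 F [ 0.1 -0.4 -1.4] 1 rows
1 5 50 -1.0 0.0 0.4 0
```

Emit:
{"api": "arm_command", "payload": {
  "commands": "1 5 25 -1 0 0.4 0; 0 0 20 0 0 0 0; 0 0 8 0 0 0 0; 0 0 4 0 0 0 0; 0 0 0 0 0 0 0"
}}

```text
time: 17.4
tool_pos: [0.4448, 0.1988, 0.0241]
ee_rot: [3.135, -0.0, 1.76]
wrist_force: [-0.3, 0.8, -0.9]
width: 0.0322
```

Emit:
{"api": "arm_command", "payload": {
  "commands": "0 -2 5 0.3 0 0 0; 0 0 3 0 0 0 0; 0 0 0 0 0 0 0"
}}

```text
time: 17.77
tool_pos: [0.4438, 0.1988, 0.017]
ee_rot: [3.138, -0.001, 1.76]
wrist_force: [0.9, 0.3, -1.0]
width: 0.0323
```

Emit:
{"api": "arm_command", "payload": {
  "commands": "0 0 1 0 0 0 0; 0 0 0 0 0 0 0.55; 0 0 0 0 0 0 0.55; 0 0 0 0 0 0 0.55; 0 0 -20 0 0 0 0.7; 0 0 -50 0 0 0 1; 0 0 -50 0 0 0 1; 0 0 0 0 0 0 1"
}}

```text
time: 18.77
tool_pos: [0.4436, 0.1987, 0.1397]
ee_rot: [3.138, -0.001, 1.76]
wrist_force: [0.6, -0.2, -0.2]
width: 0.0884
```

Run:
```python
from h import *
p=snapshot("wrist");save(p,"w6.png"); find(p,True,["torch_mid","well_torch"])
plan(.425,-.14,.13,90,1)
```

```text
torch_mid 0.73 [251. 190.] [0.442  0.1946]
torch_mid 0.17 [250. 185.] [0.4404 0.1997]
well_torch 0.58 [249. 186.] [0.4405 0.1957]
[0.44   0.1975 0.1336] [-179.5    0.   100.8] t 18.9 w 0.0934 F [ 0.4  0.1 -0.1] 7 rows
-47 -11 1 -0.1 0.0 1.5 1; -47 -10 1 -0.1 0.0 1.5 1; -47 -9 1 -0.1 0.0 1.5 1; -48 -7 1 -0.1 0.0 1.5 1; -48 -6 1 -0.1 0.0 1.5 1; -48 -5 1 -0.1 0.0 1.5 1; -48 -3 1 -0.1 0.0 1.5 1
```

View pics/w6.png

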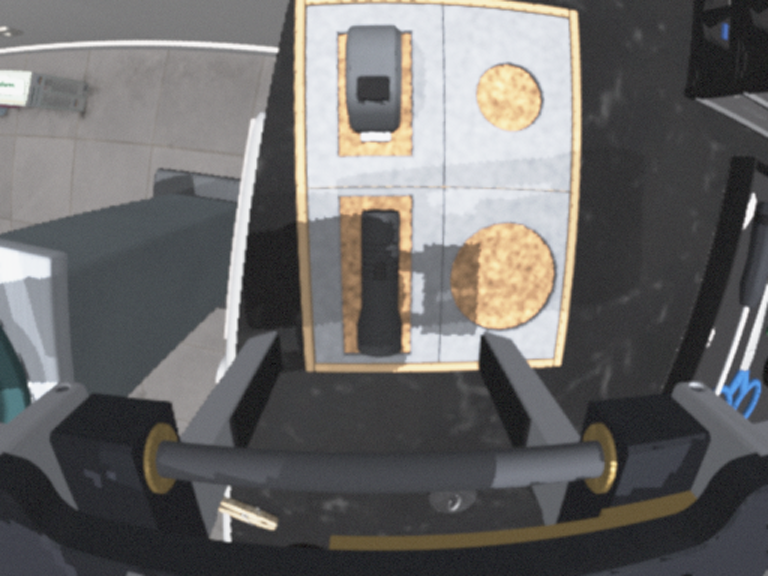

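Run:
```python
from h import *
p=snapshot("wrist")
for u,v,z in((380,211,.030),(380,355,.0235),(376,197,.013),(376,353,.013)): print(onz(p,u/1.5,v/1.5,z,True)[:2])
```

```text
[0.42984881 0.24671209]
[0.4491961  0.14640073]
[0.42566649 0.25363103]
[0.44685258 0.14264444]
```

Emit:
{"api": "arm_command", "payload": {
  "commands": "-47 -11 0 0 0 1.5 1; -47 -10 0 0 0 1.5 1; -47 -9 0 0 0 1.5 1; -47 -7 0 0 0 1.5 1; -47 -6 0 0 0 1.5 1; -47 -5 0 0 0 1.5 1; -43 -3 0 0 0 1.5 1; 0 0 0 0 0 0 1; 0 0 0 0 0 0 1"
}}

```text
time: 20.1
tool_pos: [0.4142, -0.1386, 0.1151]
ee_rot: [-3.1, -0.004, 1.574]
wrist_force: [0.0, 0.0, -0.1]
width: 0.0941
```

Run:
```python
from h import *
p=snapshot("wrist"); find(p,True,["tape_roll","thread_spool"])
plan(.424,-.127,.03,90,1)
p=snapshot("top"); find(p,False,["torch_mid","tape_measure"])
```

```text
tape_roll 0.92 [270. 178.] [ 0.4261 -0.1274]
thread_spool 0.58 [385. 167.] [ 0.5489 -0.1122]
thread_spool 0.33 [256. 337.] [ 0.4141 -0.3415]
[ 0.4149 -0.1382  0.116 ] [-177.7   -0.2   90.3] t 20.2 w 0.0941 F [-0.2  0.1 -0.1] 2 rows
5 6 43 -1.1 -0.1 0.1 1; 6 5 43 -1.1 -0.1 0.1 1
torch_mid 0.73 [379. 228.] [ 0.4181 -0.3497]
torch_mid 0.7 [181. 218.] [0.4463 0.1973]
tape_measure 0.79 [137. 229.] [0.4177 0.322 ]
```

Emit:
{"api": "arm_command", "payload": {
  "commands": "11 11 0 -2.3 0 0 1; 0 0 0 0 0 0 1; 0 0 45 0 0 0 1; 0 0 30 0 0 0 1; 0 0 15 0 0 0 1; 0 0 0 0 0 0 1"
}}

```text
time: 21.15
tool_pos: [0.4299, -0.1253, 0.0266]
ee_rot: [3.131, 0.0, 1.58]
wrist_force: [0.2, 0.6, -0.0]
width: 0.0939
```

Run:
```python
from h import *
plan(.426,-.1274,.009,90,1)
```

```text
[ 0.4299 -0.1253  0.0266] [179.4   0.   90.5] t 21.1 w 0.0939 F [ 0.2  0.6 -0. ] 1 rows
-2 -4 18 0.6 0.0 0.5 1
```

Emit:
{"api": "arm_command", "payload": {
  "commands": "-2 -4 13 0.6 0 0 1; 0 0 4 0 0 0 1; 0 0 0 0 0 0 1"
}}

```text
time: 21.52
tool_pos: [0.4277, -0.1284, 0.011]
ee_rot: [3.138, 0.002, 1.579]
wrist_force: [0.6, 0.4, 0.2]
width: 0.0946
```

Emit:
{"api": "arm_command", "payload": {
  "commands": "0 0 3 0 0 0 0.9; 0 0 0 0 0 0 0; 0 0 0 0 0 0 0; 0 0 0 0 0 0 0; 0 0 0 0 0 0 0; 0 0 0 0 0 0 0"
}}

```text
time: 22.28
tool_pos: [0.4285, -0.1288, 0.0088]
ee_rot: [3.136, 0.003, 1.579]
wrist_force: [0.3, -0.2, -0.2]
width: 0.059
```

Emit:
{"api": "arm_command", "payload": {
  "commands": "0 0 -20 0 0 0 0; 0 0 -40 0 0 0 0; 0 0 -20 0 0 0 0; 0 0 0 0 0 0 0"
}}

```text
time: 22.78
tool_pos: [0.4272, -0.1281, 0.0898]
ee_rot: [3.138, 0.002, 1.579]
wrist_force: [1.0, 0.1, -0.4]
width: 0.059
```

Run:
```python
from h import *
p=snapshot("wrist"); save(p,"w7.png")
for d in models.tip_of("tape_roll",p)[:2]: print(d["conf"],onz(p,d["centre"][0]*512,d["centre"][1]*384,.075,True))
plan(.534,.2165,.085,101,0)
```

```text
0.72 [ 0.42471329 -0.12768066  0.075     ]
[ 0.4259 -0.1276  0.0878] [-180.     0.    90.5] t 22.9 w 0.0588 F [-0.6  0.  -2. ] 7 rows
49 16 0 -0.0 0.0 -1.5 0; 49 17 0 -0.0 0.0 -1.5 0; 48 18 0 -0.0 0.0 -1.5 0; 48 20 0 -0.0 0.0 -1.5 0; 47 21 0 -0.0 0.0 -1.5 0; 47 22 0 -0.0 0.0 -1.5 0; 46 23 0 -0.0 0.0 -1.5 0
```

View pics/w7.png

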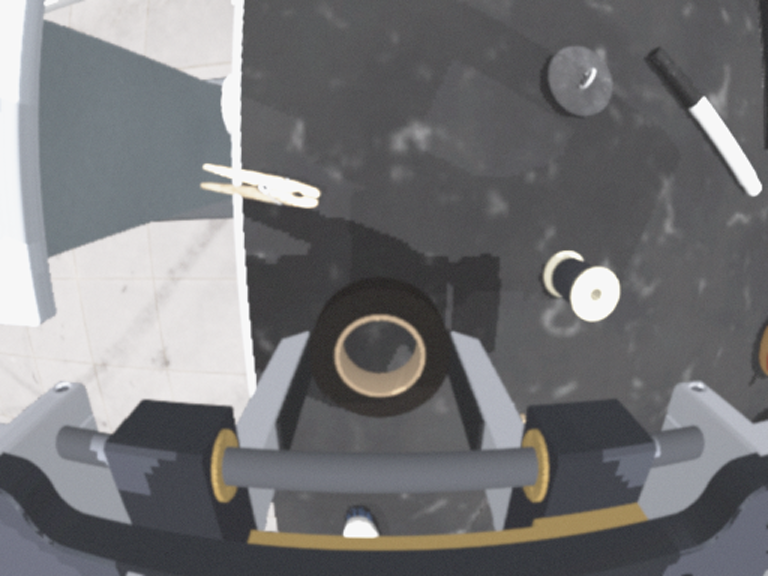

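Emit:
{"api": "arm_command", "payload": {
  "commands": "49 16 0 0 0 -1.5 0; 49 17 0 0 0 -1.5 0; 48 18 0 0 0 -1.5 0; 48 20 0 0 0 -1.5 0; 47 21 0 0 0 -1.5 0; 47 22 0 0 0 -1.5 0; 42 23 0 0 0 -1.5 0; 0 0 0 0 0 0 0; 0 0 0 0 0 0 0"
}}

```text
time: 24.0
tool_pos: [0.529, 0.2217, 0.0699]
ee_rot: [-3.116, 0.0, 1.764]
wrist_force: [-0.1, -1.0, -1.1]
width: 0.059
```

Run:
```python
from h import *
plan(.534,.2155,.03,101,0,1)
```

```text
[0.529  0.2217 0.0699] [-178.5    0.   101.1] t 24.0 w 0.059 F [-0.1 -1.  -1.1] 1 rows
-7 5 40 -1.5 0.0 0.1 0
```

Emit:
{"api": "arm_command", "payload": {
  "commands": "-7 5 20 -1.5 0 0 0; 0 0 0 0 0 0 0; 0 0 15 0 0 0 0; 0 0 8 0 0 0 0; 0 0 0 0 0 0 0"
}}

```text
time: 24.62
tool_pos: [0.5337, 0.2117, 0.0247]
ee_rot: [-3.14, 0.001, 1.759]
wrist_force: [-0.4, -0.2, -0.4]
width: 0.059
```

Emit:
{"api": "arm_command", "payload": {
  "commands": "3 1 5 0 0 0 0; 0 0 3 0 0 0 0; 0 0 0 0 0 0 0"
}}

```text
time: 25.0
tool_pos: [0.5348, 0.2156, 0.017]
ee_rot: [3.141, 0.001, 1.759]
wrist_force: [0.6, -0.4, 0.2]
width: 0.0593
```

Emit:
{"api": "arm_command", "payload": {
  "commands": "0 0 1 0 0 0 0; 0 0 0 0 0 0 0.85; 0 0 0 0 0 0 0.85; 0 0 0 0 0 0 0.85; 0 0 -20 0 0 0 0.85; 0 0 -50 0 0 0 1; 0 0 -50 0 0 0 1; 0 0 0 0 0 0 1"
}}

```text
time: 26.0
tool_pos: [0.5348, 0.2156, 0.1397]
ee_rot: [3.141, 0.001, 1.759]
wrist_force: [0.5, -0.4, 1.0]
width: 0.094
```

Run:
```python
from h import *
p=snapshot("wrist");save(p,"w8.png"); find(p,True,["tape_roll","well_tape","well_spool"])
plan(.535,-.09,.13,135,1)
```

```text
tape_roll 0.93 [250. 181.] [0.5314 0.2162]
well_tape 0.87 [252. 183.] [0.5332 0.2159]
well_tape 0.59 [250.  64.] [0.5077 0.3415]
well_spool 0.9 [254.  63.] [0.5112 0.3426]
[0.5308 0.2144 0.132 ] [-1.792e+02  1.000e-01  1.008e+02] t 26.2 w 0.0938 F [0.3 0.1 0.7] 6 rows
-50 -9 1 -0.1 -0.0 -5.7 1; -49 -14 1 -0.1 -0.0 -5.7 1; -47 -19 1 -0.1 -0.0 -5.7 1; -45 -23 0 -0.1 -0.0 -5.7 1; -43 -27 0 -0.1 -0.0 -5.7 1; -40 -32 0 -0.1 -0.0 -5.7 1
```

View pics/w8.png

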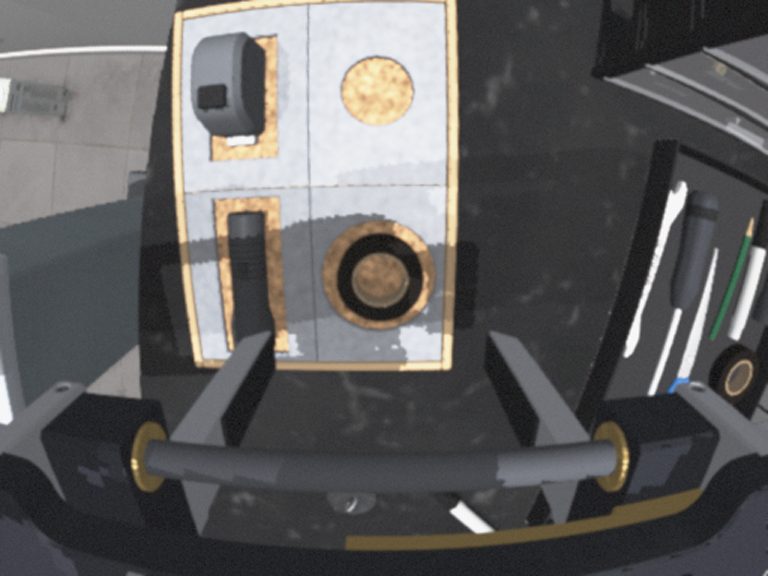

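Emit:
{"api": "arm_command", "payload": {
  "commands": "-50 -9 8 0 0 -5.7 1; -49 -14 8 0 0 -5.7 1; -47 -19 8 0 0 -5.7 1; -45 -23 5 0 0 -5.7 1; -43 -27 0 0 0 -5.7 0.7; -38 -29 0 0 0 -5.7 0.7; 0 0 0 0 0 0 0.7; 0 0 0 0 0 0 0.7"
}}

```text
time: 27.2
tool_pos: [0.5283, -0.0938, 0.0855]
ee_rot: [-3.112, -0.031, 2.378]
wrist_force: [-0.1, 0.6, -0.6]
width: 0.0662
```

Run:
```python
from h import *
p=snapshot("wrist");save(p,"w9.png"); find(p,True,["thread_spool","sink_plug"])
plan(.5495,-.112,.06,135,.7,1)
```

```text
thread_spool 0.68 [253. 226.] [ 0.5456 -0.1134]
sink_plug 0.94 [351. 137.] [0.5449 0.011 ]
[ 0.5289 -0.0931  0.0864] [-178.4   -1.7  136.4] t 27.4 w 0.066 F [-0.1 -0.1  0.4] 1 rows
-29 1 26 -1.7 -1.6 1.4 0.7
```

View pics/w9.png

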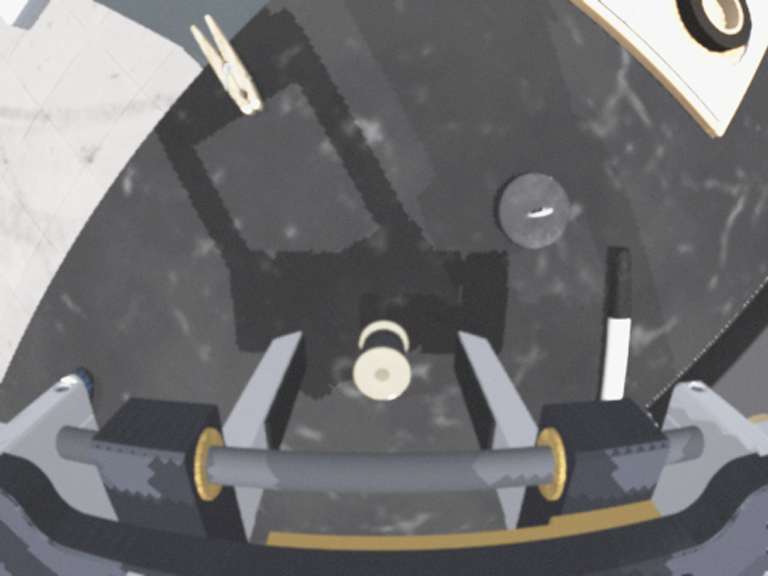

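Emit:
{"api": "arm_command", "payload": {
  "commands": "-27 -1 0 -1.7 -1.6 1.4 0.7; 0 0 0 0 0 0 0.7; 0 0 0 0 0 0 0.7"
}}

```text
time: 27.72
tool_pos: [0.5497, -0.1119, 0.086]
ee_rot: [3.138, 0.002, 2.357]
wrist_force: [0.3, 0.4, 0.5]
width: 0.0661
```

Run:
```python
from h import *
plan(.5475,-.113,.013,135,.7,1)
p=snapshot("wrist");find(p,True,["thread_spool"]); save(p,"w10.png")
```

```text
[ 0.5497 -0.1119  0.086 ] [1.798e+02 1.000e-01 1.350e+02] t 27.7 w 0.0661 F [0.3 0.4 0.5] 1 rows
1 -3 73 0.2 0.1 0.0 0.7
thread_spool 0.7 [253. 198.] [ 0.5508 -0.1125]
```

Centred. Descend.

Emit:
{"api": "arm_command", "payload": {
  "commands": "0 -1 40 0 0 0 0.7; 0 0 20 0 0 0 0.7; 0 0 8 0 0 0 0.7; 0 0 0 0 0 0 0.7"
}}

```text
time: 28.32
tool_pos: [0.5503, -0.1122, 0.0181]
ee_rot: [3.137, 0.005, 2.358]
wrist_force: [-0.2, -0.3, 0.5]
width: 0.0659
```

Emit:
{"api": "arm_command", "payload": {
  "commands": "0 0 5 0 0 0 0.7; 0 0 0 0 0 0 0; 0 0 0 0 0 0 0; 0 0 0 0 0 0 0; 0 0 0 0 0 0 0; 0 0 0 0 0 0 0; 0 0 0 0 0 0 0"
}}

```text
time: 29.2
tool_pos: [0.5524, -0.1129, 0.016]
ee_rot: [3.134, 0.01, 2.358]
wrist_force: [-0.2, -0.7, 0.3]
width: 0.0303
```

Emit:
{"api": "arm_command", "payload": {
  "commands": "0 0 -20 0 0 0 0; 0 0 -40 0 0 0 0; 0 0 -10 0 0 0 0; 0 0 0 0 0 0 0"
}}

```text
time: 29.7
tool_pos: [0.5502, -0.1123, 0.0853]
ee_rot: [3.136, 0.006, 2.358]
wrist_force: [0.2, -0.0, -0.2]
width: 0.0303
```

Run:
```python
from h import *
plan(.51,.344,.085,101,0,10)
```

```text
[ 0.5502 -0.1123  0.0853] [179.7   0.4 135.1] t 29.7 w 0.0303 F [ 0.2 -0.  -0.2] 10 rows
35 29 -0 0.0 0.0 3.4 0; 37 27 -0 0.0 0.0 3.4 0; 38 25 -0 0.0 0.0 3.4 0; 40 23 -0 0.0 0.0 3.4 0; 41 20 -0 0.0 0.0 3.4 0; 42 18 -0 0.0 0.0 3.4 0; 43 15 -0 0.0 0.0 3.4 0; 44 13 -0 0.0 0.0 3.4 0; 45 10 -0 0.0 0.0 3.4 0; 45 7 0 0.0 0.0 3.4 0
```

Emit:
{"api": "arm_command", "payload": {
  "commands": "35 29 0 0 0 3.4 0; 37 27 0 0 0 3.4 0; 38 25 0 0 0 3.4 0; 40 23 0 0 0 3.4 0; 41 20 0 0 0 3.4 0; 42 18 0 0 0 3.4 0; 43 15 0 0 0 3.4 0; 44 13 0 0 0 3.4 0; 45 10 0 0 0 3.4 0; 41 7 0 0 0 3.4 0; 0 0 0 0 0 0 0; 0 0 0 0 0 0 0"
}}

```text
time: 31.2
tool_pos: [0.5012, 0.3494, 0.0592]
ee_rot: [-3.115, 0.006, 1.742]
wrist_force: [-0.1, -0.6, 0.0]
width: 0.0305
```

Run:
```python
from h import *
plan(.51,.344,.06,101,0,1)
p=snapshot("wrist");save(p,"w10.png"); find(p,True,["well_spool","tape_roll"])
for d in models.tip_of("thread_spool",p)[:1]: print(d["conf"],onz(p,d["centre"][0]*512,d["centre"][1]*384,robot.get_obs()["tool_pos"][2]-.016,True))
```

```text
[0.5012 0.3494 0.0592] [-178.5    0.3   99.8] t 31.2 w 0.0305 F [-0.1 -0.6  0. ] 1 rows
-7 8 -1 -1.5 0.3 -1.2 0
well_spool 0.79 [263. 215.] [0.5092 0.3441]
0.57 [0.50152625 0.35273796 0.04467138]
```

View pics/w10.png

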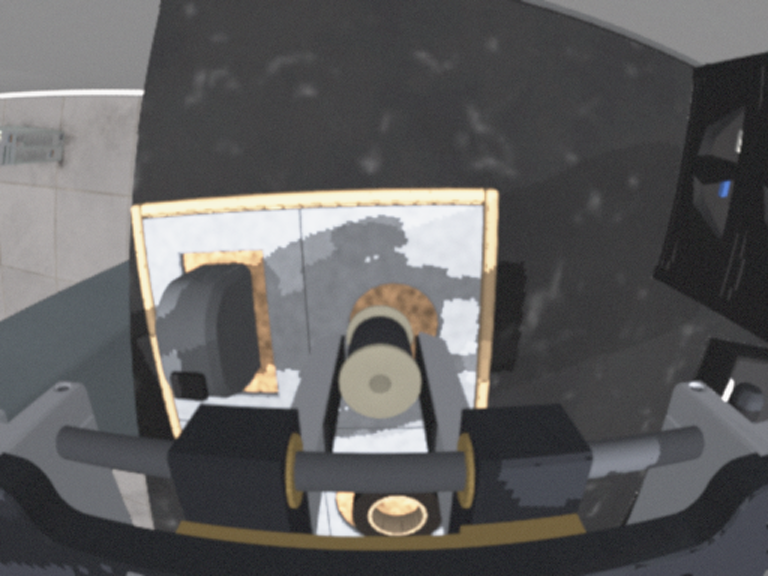

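Emit:
{"api": "arm_command", "payload": {
  "commands": "-6 8 0 -1.5 0.3 0 0; 0 0 0 0 0 0 0; 0 0 0 0 0 0 0"
}}

```text
time: 31.78
tool_pos: [0.5127, 0.3423, 0.0613]
ee_rot: [3.136, -0.001, 1.737]
wrist_force: [-0.0, 0.3, -0.5]
width: 0.0307
```

Run:
```python
from h import *
plan(.5095,.3445,.023,100,0,1)
```

```text
[0.5127 0.3423 0.0613] [ 1.797e+02 -1.000e-01  9.950e+01] t 31.8 w 0.0307 F [-0.   0.3 -0.5] 1 rows
3 -3 38 0.3 -0.1 -0.5 0
```

Emit:
{"api": "arm_command", "payload": {
  "commands": "2 -3 15 0.2 0 0 0; 0 0 12 0 0 0 0; 0 0 5 0 0 0 0; 0 0 0 0 0 0 0"
}}

```text
time: 32.28
tool_pos: [0.5084, 0.3437, 0.0259]
ee_rot: [-3.141, -0.0, 1.738]
wrist_force: [-0.6, 1.0, -1.2]
width: 0.0307
```

Emit:
{"api": "arm_command", "payload": {
  "commands": "0 0 2 0 0 0 0; 0 0 1 0 0 0 0; 0 0 0 0 0 0 0"
}}

```text
time: 32.65
tool_pos: [0.5088, 0.3441, 0.0234]
ee_rot: [3.141, -0.001, 1.738]
wrist_force: [0.1, -0.2, -0.6]
width: 0.0306
```

Emit:
{"api": "arm_command", "payload": {
  "commands": "0 0 0.5 0 0 0 0; 0 0 0 0 0 0 0.5; 0 0 0 0 0 0 0.55; 0 0 0 0 0 0 0.55; 0 0 -30 0 0 0 0.55; 0 0 -50 0 0 0 0.55; 0 0 -50 0 0 0 0.7; -40 0 -20 0 0 0 1; -40 0 0 0 0 0 1; 0 0 0 0 0 0 1; 0 0 0 0 0 0 1"
}}

```text
time: 34.02
tool_pos: [0.5225, 0.2641, 0.1783]
ee_rot: [3.139, -0.001, 1.739]
wrist_force: [-1.0, -0.4, -0.4]
width: 0.0937
```

Run:
```python
from h import *
print(robot.get_obs()["tool_pos"])
p=snapshot("wrist");save(p,"w11.png"); find(p,True,["thread_spool","well_spool","tape_measure","well_measure","tape_roll","well_tape","torch_mid"])
p=snapshot("top");find(p,False,["nail_brush","sink_plug"])
```

```text
[0.52248892 0.26408697 0.17826448]
thread_spool 0.96 [256. 107.] [0.5121 0.3461]
thread_spool 0.58 [254. 214.] [0.5323 0.2143]
well_spool 0.63 [254. 110.] [0.5107 0.3425]
tape_measure 0.9 [175. 112.] [0.4162 0.3261]
well_measure 0.95 [173. 108.] [0.4145 0.3305]
well_measure 0.51 [173. 108.] [0.4141 0.3303]
tape_roll 0.97 [254. 216.] [0.5325 0.2116]
tape_roll 0.3 [180. 223.] [0.438  0.1844]
well_tape 0.73 [254. 215.] [0.533  0.2146]
well_tape 0.38 [239. 331.] [0.5432 0.0184]
torch_mid 0.63 [179. 220.] [0.4398 0.1949]
nail_brush 0.87 [381. 226.] [ 0.4241 -0.3621]
sink_plug 0.64 [249. 178.] [0.561  0.0091]
```

View pics/w11.png

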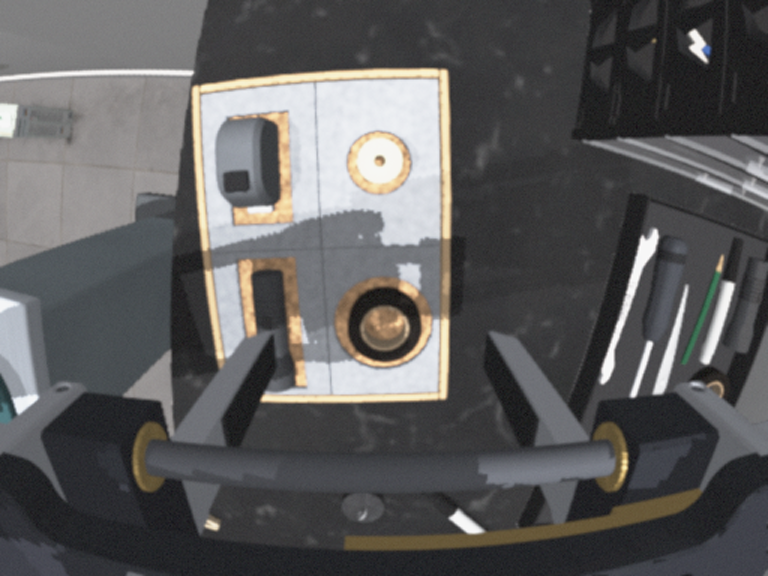

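```bash
python3 -c "
from bench import robot
print(robot.close_job())"
```

```text
the job is handed in; nothing more can be done
None
```

I put the torch, tape measure, tape roll and spool in their wells and handed the job in at about 34 s of the 96 s allowed. No verdict was reported.

**Centring:** In the last wrist picture all four parts sit in their own wells. The measured centre offsets are small against the 13–18 mm limits:

| Part | Offset from well centre | Limit |
|---|---|---|
| Torch | about 2–4 mm | 15 mm |
| Tape measure | about 2–5 mm | 18 mm |
| Tape roll | about 3–5 mm | 15 mm |
| Spool | about 2–4 mm | 13 mm |

**Height and tilt:** I did not measure these directly. I judged them from the tool height at release, which matched the well floor to within 1–2 mm, and from the pictures.

**Nail brush and sink plug:** I didn't touch either one. The last top-camera detections put them about 8–9 mm from where they were first seen. I take that as detector noise, and it is well inside the 30 mm limit.

**Regrasps:** I had to regrasp twice. The first hold on the tape measure was about 18 mm off centre, and the first hold on the torch was too high.

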